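# Bolt the scrap-metal strongbox

### The job

Bolt the lid of the blue strongbox: lift the bolt's T handle up out of the notch it rests in, slide the bolt across until it meets the brass end stop, ease it back the few millimetres to the notch just before that stop, lay the handle fully down in this notch and let go. Work by feel and gently: never force the handle against the metalwork with more than about 20 N. Leave the other things on the box and on the bench where they are.

Things in the scene. Friction and masses are not known exactly. Their poses are not given: they have to be found in the camera images.
- strongbox: fixed low blue steel box, 230 (x) x 290 (y) x 80 mm tall; blue lid on the -y two thirds of its top, grey fixed deck on the rest. Origin: centre of its underside. A barrel bolt lies on its top: the bolt's axis runs along the box's y, at x = 0, 102 mm above the origin (22 mm above the box top). It locks by sliding to the box's +y, over the seam into a staple on the grey deck
- start_notch (a point): point on the bolt's axis abreast of the start notch (box x 0, y -35, z 102 mm); fixed to the box, its axes are the box's. The notch, 13 mm wide and open upwards, is in a steel guide plate that stands on the box top 15 to 19 mm from the axis on the -x side, top edge 10 mm above the axis
- staple (a point): centre of the steel staple on the grey deck that takes the bolt's tip (box x 0, y 82, z 102 mm). Before it, on the lid, is the brass catch: a plate 19 to 23 mm from the axis on the -x side, top edge 13 mm above the axis, with the other 13 mm wide notch, then 3 mm of plate, then the end stop: a brass cheek 5 mm thick across the bolt, up to 20 mm above the axis
- bolt (a joint): slide of the bolt along the box's +y, m: 0 = middle of the start notch. 3 N of friction; stays where left. The catch is screwed on through slots: the middle of its notch is anywhere from 0.043 to 0.067, not measured. Slide the lifted handle gently against the end stop (none before 0.045), then ease it back: the notch's middle is 5.5 mm back from where the stem met the stop
- swing (a joint): turn of the handle about the bolt's axis, rad: 0 = fully down in a notch (it then points to the box's -x, 10 degrees above level), grows as it is lifted, at most 1.5 (near upright). Above 0.7 the stem clears the plates; between the notches they hold it up. Friction of 0.05 N m (near 1 N at the sleeve) holds it where left. 1 N down on the sleeve bears on a plate with 3 N
- handle: the bolt's handle: steel stem 8 mm square standing out square from the bolt's axis, with a black crosswise sleeve (T handle) at its end. Origin on the bolt's axis at the foot of the stem; its y is the bolt's axis. It turns and slides with the bolt
- knob (a point): centre of the handle's grip: a black round sleeve, 16 mm across and 24 mm long, lying crosswise (parallel to the bolt's axis) at the end of the stem, 60 mm from the axis, and turning freely on the stem. Handle down, it is 32 mm above the box top. It can be pinched by its ends from above, the fingers closing along the box's y; it then follows an arc about the bolt's axis. Axes: the handle's
- tin: low round aluminium tin, 40 mm across, 24 mm tall, standing on the rear part of the strongbox top. Origin: centre of its underside. To be left alone
- bezel: brass ring, 34 mm across, 14 mm tall, lying on the rear part of the strongbox top. Origin: centre of its underside. To be left alone
- screwdriver: red-handled screwdriver, 170 mm long, lying in the wooden tool tray. Origin: centre of its underside. To be left alone
- doming: 50 mm steel doming cube standing in the wooden tool tray. Origin: centre of its underside. To be left alone
- beaker: empty glass beaker, 72 mm across, 85 mm tall, behind the strongbox and tray. Origin: centre of its underside. To be left alone
- flask: black bottle with red cap, 52 mm across, 150 mm tall, at the back of the bench. Origin: centre of its underside. To be left alone
- mandrel_stand: steel ring mandrel upright on a round wooden foot 76 mm across, 150 mm tall, at the back of the bench. Origin: centre of its underside. To be left alone

How it is judged (in metres and radians):
On the way, in this order (a step that is already met when the one before it is completed fails the run):
1. the handle has been lifted out of its notch (swing above 0.55 rad) (value of joint swing above 0.55 rad), for 0.05 s.
2. the bolt has been slid across (by more than 30 mm) (value of joint bolt above 0.03 m), for 0.05 s.
At the end, for the whole second after the job is handed in: the bolt is slid across by more than 38 mm and its handle lies down in the notch just before the end stop, within 0.15 rad of fully down, let go and at rest (value of joint bolt above 0.038 m and value of joint swing below 0.15 rad and linear speed of handle below 0.01 m/s); the robot touches nothing.
It fails at once if the handle is forced against the bolt's metalwork with more than 20 N (contact force between handle and strongbox above 20 N).
It fails at once if another thing on the box or the bench is moved by more than 20 mm (distance of any of tin, bezel, screwdriver, doming, beaker, flask, mandrel_stand from where it was at the start of the episode above 0.02 m).
It also fails if it takes over 54 s, if anything falls off the work surface, if the arm or the gripper's body presses on something with over 40 N, if the wrist force passes 120 N, or if a joint passes its speed limit or range.

### The arm

A 6-joint arm with a two-finger parallel gripper is mounted at the origin on the work surface. World frame = base frame: x ahead of the robot, y to its left, z up, the work surface at z = 0. Lengths are in mm, angles in rad, forces in N, time in s.
With the tool pointing down it reaches from about 300 to 750 mm from the base axis. Payload 8.5 kg.
Tool frame: the origin (TCP) lies at the very end of the fingers, on their centre line; the grasp point (between the pads) lies robot.grip_point_offset behind it (robot.grip_point_offset is the distance from the TCP to the grasp point, in mm); z points along the fingers, y is the line along which they close (so a half turn about z gives the same grasp; the last joint's range is limited). The gripper opens to 85 mm and grips with 20 to 120 N. Pads are 22 mm wide; open, the fingers measure 114 mm over their backs; the gripper's body (76 mm by 85 mm) begins 54 mm behind the grasp point. The pads swing forward as they close: fully open they stand 13 mm farther back than shut.
Start: joints at [0.934, 0.381, 1.297, -0, 1.464, -0.215], TCP at [225.161, 501.78, 231.322] pointing down, gripper open.
Joint ranges: [-3.11, 3.11], [-0.89, 2.33], [0.22, 2.48], [-1.42, 4.56], [0.17, 2.85], [-2.88, 2.88]. Speed limits (rad/s): [2.39, 2.39, 3.14, 3.14, 3.14, 3.14].

### API

Orientations are given as a unit quaternion [x, y, z, w].
In Python, from plant import robot gives the robot as it stands.
- The arm moves only by the tool drive_tool, never from a script. Its argument "series" is a list of rows, each a list of 3 entries, a list of its own where there are three numbers: the shift along the world's x, y, z in cm, then the turn, a rotation vector about the world's x, y, z in degrees, then the opening, from 0 (shut) to 1 (fully open). In form: [[[tx, ty, tz], [ax, ay, az], gripper], ...]. A call has 1 to 20 rows; each row is the pose to reach, as a shift and turn from the pose commanded when the call began; what a row does not reach only later rows make up. A row lasts 1/8 s, in which the tool goes at most 62.5 mm and 10.7 degrees, less where a joint would pass 70% of its speed; a pose out of reach is approached as far as the arm can. A call with a gripper value outside its range is refused whole. The fingers move at their own pace and stop on an object; "newtons" is the grip in N (left out, the last holds). Time passes only in rows, so rows that repeat a pose let the fingers close. It gives the time, the measured TCP pose, the force, the opening and the grip force at its end, in the units of the state.
- robot.read_state(): the state, without advancing time (a new reading comes with each control period).
- robot.snapshot(name): name is "scene" or "top" or "wrist"; returns (picture, depth): 384x512x3 uint8, red, green, blue; 384x512 float32, mm along the optical axis (not along the pixel's ray), 0 where there is no reading.
- robot.camera_info(name): a dict with "K" (3x3 intrinsics, pixels), "world_to_cam" (4x4, takes a point from world to camera coordinates). Camera axes: x right, y up, looking along -z (the intrinsics and any distortion apply to the point x, -y, -z); pixel columns grow to the right and rows downward; lengths in mm; the calibration is good to about 2 mm. A picture is of the moment at which its call begins: read the wrist's pose just before it. camera_info takes no time and is no camera call; for the wrist camera it gives the pose at the moment of the call.
- robot.sign_off(): hands the job in; it is judged then, once.
The state is a dict: "clock": time; "qpos": joint angles; "qd": joint speeds; "joint_efforts": joint torques, N m; "tcp_pos": TCP position; "tcp_rot": TCP orientation; "ft_force": force on the tool from outside, world axes, zero at the start; "wrist_torque": the same for the moment, N m; "gripper_width": opening from 0.0 (shut) to 1.0 (fully open); "gripper_force": force on a finger pad.
Only numpy, scipy, OpenCV 4.12 (cv2) and the standard library are available. Lean on these libraries where they do the work, as an engineer would, in place of code of your own. Each camera call takes 0.05 s, during which the arm holds its last target. There are 200 camera calls.

## Working session

There is one attempt and no reset: what is moved stays moved. The work goes in short steps, Python scripts to look and compute and a tool call to move; the robot and the scene stay as the last step left them, time stands still between calls to the robot, and variables do not carry over. Pictures are saved under pics/ and viewed, at most 10 in all, crops included, and the job is handed in when it is done.

Besides the shell and the picture viewer there is one more tool, called as name([rows], argument=value, ...), one row to a line, values as JSON. drive_tool: Moves the arm, as the interface text tells. Its arguments: {"type":"object","properties":{"series":{"type":"array"},"newtons":{"type":"number"}},"required":["series"]}

```bash
mkdir -p pics
cat > h.py <<'E'
import numpy as np, cv2
from plant import robot
def snap(n,f=None):
    i=robot.camera_info(n); p,d=robot.snapshot(n)
    np.savez(f'{n}.npz',p=p,d=d,K=i['K'],T=i['world_to_cam'])
    if f: cv2.imwrite(f'pics/{f}.png',p[:,:,::-1])
    return p,d,np.array(i['K']),np.array(i['world_to_cam'])
def pts(d,K,T):
    v,u=np.mgrid[:d.shape[0],:d.shape[1]]
    c=np.stack([(u-K[0,2])/K[0,0]*d,-(v-K[1,2])/K[1,1]*d,-d],-1)
    return (c-T[:3,3])@T[:3,:3]
E
python3 - <<'E'
from h import *
print(robot.grip_point_offset, robot.read_state())
snap('scene','s0'); p,d,K,T=snap('top','t0')
P=pts(d,K,T); hsv=cv2.cvtColor(p,cv2.COLOR_RGB2HSV)
m=(hsv[...,0]>95)&(hsv[...,0]<130)&(hsv[...,1]>100)&(P[...,2]>60)&(P[...,2]<95)
q=P[m]; print(m.sum(),q.mean(0),np.median(q[:,2]),cv2.minAreaRect(q[:,:2].astype(np.float32)))
E
```

```text
18.700000000000003 {'clock': 0.0, 'qpos': array([ 9.33706130e-01,  3.81219820e-01,  1.29827701e+00, -1.54278511e-05,
        1.46356996e+00, -2.15253110e-01]), 'qd': array([-0.00108615,  0.00098806, -0.0015264 ,  0.00024669,  0.00105486,
        0.00066063]), 'joint_efforts': array([ 2.12426812e-04, -4.48466849e+01, -2.31274045e+01, -2.10073672e-04,
        4.85901983e-03, -1.90308629e-05]), 'tcp_pos': array([224.99568655, 501.55476046, 230.6934975 ]), 'tcp_rot': array([ 2.09357306e-01,  9.77838931e-01, -6.74310212e-04, -2.97711485e-04]), 'ft_force': array([-0.68144109,  0.17638036,  0.47695894]), 'wrist_torque': array([-0.00619843, -0.00344437, -0.02880548]), 'gripper_force': 0.0, 'gripper_width': 1.0012218884186403}
4871 [563.49134655 156.38073248  78.76720429] 79.32028563145381 ((615.9647827148438, -32.9580078125), (250.83396911621094, 637.638916015625), 13.950016975402832)
```

View pics/t0.png

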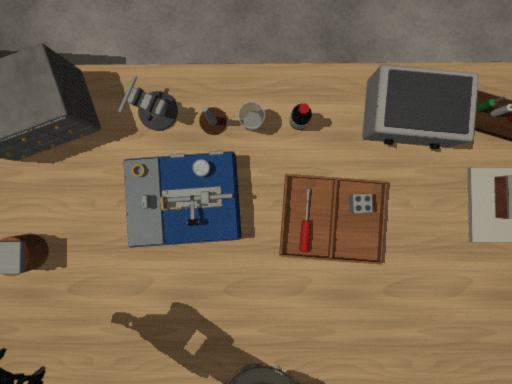

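View pics/s0.png

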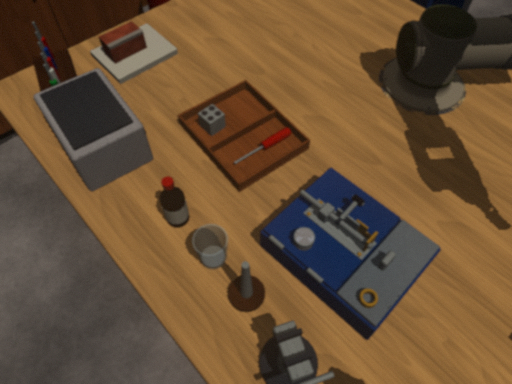

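The top view shows the box at cols 125–240, rows 152–246, with the grey deck on the left (world +y). The handle's stem runs down from about (193,205) to the sleeve at (195,222), which is world -x. The scene view agrees. Next I fit the box pose.

Run:
```python
from h import *
z=np.load('top.npz'); p,d,K,T=[z[k] for k in 'pdKT']
P=pts(d,K,T); 
m=((P[...,2]>72)&(P[...,2]<86)).astype(np.uint8); m[:,:110]=0;m[:,260:]=0;m[:140]=0;m[260:]=0
n,l,s,c=cv2.connectedComponentsWithStats(m); k=1+s[1:,4].argmax(); q=P[l==k]
print(s[k],np.median(q[:,2]),cv2.minAreaRect(q[:,:2].astype(np.float32)))
# sleeve: dark
hsv=cv2.cvtColor(p,cv2.COLOR_RGB2HSV)
r=(slice(210,230),slice(182,208))
b=(p[r].max(-1)<40); print(P[r][b].round(0)[:60])
cv2.imwrite('pics/t1.png',cv2.resize(p[145:255,115:250,::-1],None,fx=5,fy=5,interpolation=cv2.INTER_CUBIC))
```

```text
[ 124  150  114   96 8144] 79.62792894999959 ((567.1069946289062, 207.77651977539062), (229.32591247558594, 285.2814636230469), 4.222864627838135)
[[516. 166. 119.]
 [515. 163. 118.]
 [515. 162. 115.]
 [513. 180. 119.]
 [513. 178. 120.]
 [513. 175. 120.]
 [513. 173. 117.]
 [513. 171. 120.]
 [513. 168. 120.]
 [513. 165. 121.]
 [513. 163. 121.]
 [513. 161. 118.]
 [513. 159. 114.]
 [511. 180. 122.]
 [511. 177. 122.]
 [511. 175. 122.]
 [511. 173. 122.]
 [511. 171. 118.]
 [511. 168. 121.]
 [511. 166. 119.]
 [511. 163. 118.]
 [511. 160. 122.]
 [510. 159. 114.]
 [508. 177. 123.]
 [508. 175. 121.]
 [508. 173. 121.]
 [508. 170. 123.]
 [508. 168. 120.]
 [508. 165. 121.]
 [508. 162. 123.]
 [508. 161. 119.]
 [506. 180. 119.]
 [506. 178. 120.]
 [506. 175. 121.]
 [506. 173. 121.]
 [506. 170. 124.]
 [506. 168. 120.]
 [506. 165. 123.]
 [506. 163. 119.]
 [506. 161. 120.]
 [506. 158. 120.]
 [503. 180. 120.]
 [503. 178. 119.]
 [503. 175. 120.]
 [503. 173. 118.]
 [503. 170. 120.]
 [503. 169. 117.]
 [503. 166. 119.]
 [503. 164. 116.]
 [503. 161. 119.]
 [503. 159. 115.]]
```

View pics/t1.png

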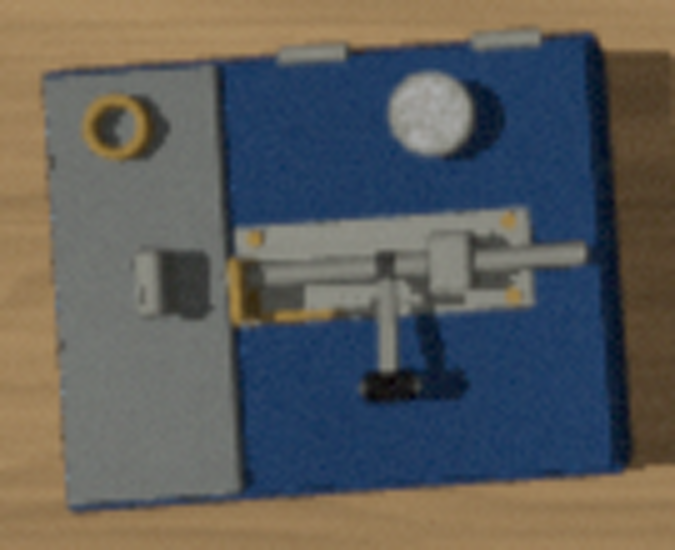

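The crop confirms yaw +4.2°, with the sleeve centre near (510,169,112). The brass catch is about 45–50 mm to +y. I'll go above the sleeve now.

drive_tool([
  [[28.5, -33.3, -3.1], [0, 0, 28.3], 1],
  [[28.5, -33.3, -3.1], [0, 0, 28.3], 1],
  [[28.5, -33.3, -3.1], [0, 0, 28.3], 1],
  [[28.5, -33.3, -3.1], [0, 0, 28.3], 1],
  [[28.5, -33.3, -3.1], [0, 0, 28.3], 1],
  [[28.5, -33.3, -3.1], [0, 0, 28.3], 1],
  [[28.5, -33.3, -3.1], [0, 0, 28.3], 1],
  [[28.5, -33.3, -3.1], [0, 0, 28.3], 1],
  [[28.5, -33.3, -3.1], [0, 0, 28.3], 1],
  [[28.5, -33.3, -3.1], [0, 0, 28.3], 1],
  [[28.5, -33.3, -3.1], [0, 0, 28.3], 1],
  [[28.5, -33.3, -3.1], [0, 0, 28.3], 1],
], newtons=20)

```text
clock: 1.6
tcp_pos: [509.7, 169.6, 200.5]
tcp_rot: [-0.037, 0.999, 0.0, 0.0]
ft_force: [0.1, -0.2, 0.3]
gripper_width: 1.003
gripper_force: 0.0
```

Run:
```python
from h import *
s=robot.read_state();print(s['clock'],s['tcp_pos'],s['tcp_rot'],s['qpos'],s['ft_force'])
p,d,K,T=snap('wrist','w0'); P=pts(d,K,T)
m=((p.max(-1)<45)&(P[...,2]>104)&(P[...,2]<126)&(d>0)&(abs(P[...,0]-510)<25)&(abs(P[...,1]-169)<30)).astype(np.uint8)
n,l,st,c=cv2.connectedComponentsWithStats(m);k=1+st[1:,4].argmax();q=P[l==k]
print(st[k],np.percentile(q,[2,50,98],axis=0).round(1)); q=q[q[:,2]>115]
print(cv2.minAreaRect(q[:,:2].astype(np.float32)))
```

```text
1.6 [509.6827906  169.57324803 200.54136389] [-3.67352233e-02  9.99325026e-01  3.15254612e-05  1.25146237e-04] [ 1.00630842e-01  3.82676664e-01  1.38709727e+00  4.78899562e-05
  1.37156491e+00 -1.54366194e+00] [ 0.11162455 -0.19304847  0.34983271]
[239 188  31  19 460] [[500.5 160.2 116.1]
 [505.1 168.6 120.5]
 [513.6 180.5 122.5]]
((507.08978271484375, 170.4837646484375), (13.697954177856445, 21.655445098876953), 2.325711488723755)
```

View pics/w0.png

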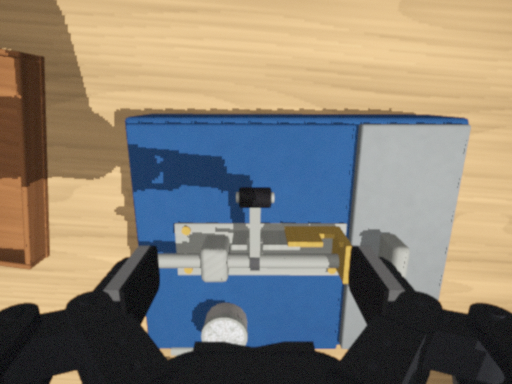

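The sleeve is at cols 238–273, row 197, midway between the fingers, and the measured offset is under 1 mm. I'll descend and close gently.

drive_tool([
  [[0, 0.04, -5], [0, 0, 0], 1],
  [[0, 0.04, -9], [0, 0, 0], 1],
  [[0, 0.04, -10.5], [0, 0, 0], 0.7],
  [[0, 0.04, -10.5], [0, 0, 0], 0.5],
  [[0, 0.04, -10.5], [0, 0, 0], 0.42],
  [[0, 0.04, -10.5], [0, 0, 0], 0.38],
  [[0, 0.04, -10.5], [0, 0, 0], 0.38],
  [[0, 0.04, -10.5], [0, 0, 0], 0.35],
  [[0, 0.04, -10.5], [0, 0, 0], 0.32],
  [[0, 0.04, -10.5], [0, 0, 0], 0.3],
  [[0, 0.04, -10.5], [0, 0, 0], 0.28],
  [[0, 0.04, -10.5], [0, 0, 0], 0.26],
  [[0, 0.04, -10.5], [0, 0, 0], 0.25],
  [[0, 0.04, -10.5], [0, 0, 0], 0.25],
], newtons=20)

```text
clock: 3.4
tcp_pos: [510.1, 169.2, 95.3]
tcp_rot: [-0.036, 0.999, 0.0, -0.0]
ft_force: [-0.1, 2.3, -0.1]
gripper_width: 0.275
gripper_force: 20.7
```

drive_tool([
  [[0.05, 0, 0.3], [0, 0, 0], 0.25],
  [[0.15, 0.01, 0.6], [0, 0, 0], 0.25],
  [[0.23, 0.02, 0.9], [0, 0, 0], 0.25],
  [[0.33, 0.02, 1.16], [0, 0, 0], 0.25],
  [[0.33, 0.02, 1.16], [0, 0, 0], 0.25],
])

```text
clock: 4.03
tcp_pos: [513.8, 169.4, 107.3]
tcp_rot: [-0.036, 0.999, 0.0, 0.0]
ft_force: [1.1, 2.2, 0.2]
gripper_width: 0.279
gripper_force: 20.6
```

drive_tool([
  [[0.25, 0.02, 0.55], [0, 0, 0], 0.25],
  [[0.54, 0.04, 1.06], [0, 0, 0], 0.25],
  [[0.9, 0.07, 1.55], [0, 0, 0], 0.25],
  [[1.29, 0.09, 2.0], [0, 0, 0], 0.25],
  [[1.73, 0.13, 2.4], [0, 0, 0], 0.25],
  [[2.21, 0.16, 2.76], [0, 0, 0], 0.25],
  [[2.72, 0.2, 3.07], [0, 0, 0], 0.25],
  [[3.25, 0.24, 3.33], [0, 0, 0], 0.25],
  [[3.25, 0.24, 3.33], [0, 0, 0], 0.25],
])

```text
clock: 5.15
tcp_pos: [546.3, 171.7, 139.6]
tcp_rot: [-0.036, 0.999, -0.0, -0.0]
ft_force: [4.6, 2.4, -12.0]
gripper_width: 0.274
gripper_force: 20.6
```

Run:
```python
from h import *
snap('wrist','w1')
```

```text
(no output)
```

View pics/w1.png

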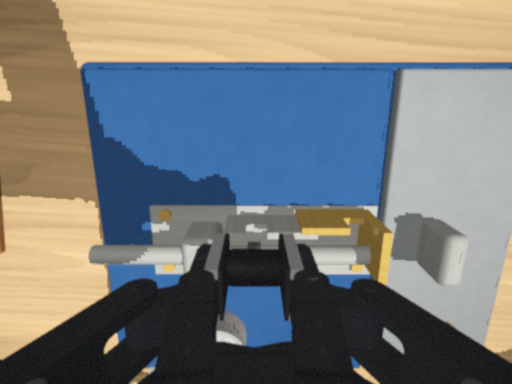

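The sleeve is held at about (252,267), handle lifted. The brass catch and its cheek are at (385,245) to +y. I'll relax z by 1 mm and slide 36 mm.

drive_tool([
  [[0, 0, -0.1], [0, 0, 0], 0.25],
  [[-0.03, 0.4, -0.1], [0, 0, 0], 0.25],
  [[-0.06, 0.8, -0.1], [0, 0, 0], 0.25],
  [[-0.09, 1.2, -0.1], [0, 0, 0], 0.25],
  [[-0.12, 1.6, -0.1], [0, 0, 0], 0.25],
  [[-0.15, 2.0, -0.1], [0, 0, 0], 0.25],
  [[-0.18, 2.4, -0.1], [0, 0, 0], 0.25],
  [[-0.21, 2.8, -0.1], [0, 0, 0], 0.25],
  [[-0.24, 3.2, -0.1], [0, 0, 0], 0.25],
  [[-0.27, 3.6, -0.1], [0, 0, 0], 0.25],
  [[-0.27, 3.6, -0.1], [0, 0, 0], 0.25],
])

```text
clock: 6.58
tcp_pos: [543.2, 208.3, 139.2]
tcp_rot: [-0.036, 0.999, 0.0, -0.0]
ft_force: [2.6, 0.4, -5.2]
gripper_width: 0.276
gripper_force: 21.4
```

drive_tool([
  [[-0.03, 0.4, 0], [0, 0, 0], 0.25],
  [[-0.06, 0.8, 0], [0, 0, 0], 0.25],
  [[-0.06, 0.8, 0], [0, 0, 0], 0.25],
])

```text
clock: 6.95
tcp_pos: [542.6, 216.3, 139.2]
tcp_rot: [-0.036, 0.999, 0.0, -0.0]
ft_force: [2.9, -0.3, -5.6]
gripper_width: 0.277
gripper_force: 21.4
```

Run:
```python
from h import *
z=np.load('wrist.npz'); p,d,K,T=[z[k] for k in 'pdKT']
P=pts(d,K,T); h=cv2.cvtColor(p,cv2.COLOR_RGB2HSV)
m=(h[...,0]>12)&(h[...,0]<32)&(h[...,1]>130)&(P[...,2]>117)&(P[...,2]<127)
q=P[m]; c=(q[:,:2]-[567.1,207.8])@np.array([[.9973,-.0736],[.0736,.9973]])
print(m.sum(),np.percentile(c,[2,10,50,90,98],axis=0).round(1), 'tcp box y',(np.array([546.3,171.7])-[567.1,207.8])@[-.0736,.9973])
```

```text
606 [[-25.7  35.9]
 [-23.8  36.2]
 [-11.9  37.5]
 [  1.2  39.9]
 [  3.9  40.6]] tcp box y -34.47165000000002
```

The cheek's near face measures at box y ≈ 35.7, so contact should come at about 66 mm travel. I'm at 44.7, so I'll advance to about 61, then probe finely.

drive_tool([
  [[-0.02, 0.3, 0], [0, 0, 0], 0.25],
  [[-0.04, 0.6, 0], [0, 0, 0], 0.25],
  [[-0.07, 0.9, 0], [0, 0, 0], 0.25],
  [[-0.09, 1.2, 0], [0, 0, 0], 0.25],
  [[-0.1, 1.4, 0], [0, 0, 0], 0.25],
  [[-0.12, 1.6, 0], [0, 0, 0], 0.25],
  [[-0.12, 1.6, 0], [0, 0, 0], 0.25],
])

```text
clock: 7.82
tcp_pos: [541.4, 232.1, 139.2]
tcp_rot: [-0.036, 0.999, 0.0, 0.0]
ft_force: [3.5, -1.3, -4.6]
gripper_width: 0.273
gripper_force: 21.3
```

drive_tool([
  [[0, 0.05, 0], [0, 0, 0], 0.25],
  [[-0.01, 0.1, 0], [0, 0, 0], 0.25],
  [[-0.01, 0.15, 0], [0, 0, 0], 0.25],
  [[-0.01, 0.15, 0], [0, 0, 0], 0.25],
])

```text
clock: 8.32
tcp_pos: [541.4, 233.3, 139.2]
tcp_rot: [-0.036, 0.999, 0.0, 0.0]
ft_force: [2.0, -2.2, -5.5]
gripper_width: 0.275
gripper_force: 21.3
```

drive_tool([
  [[0, 0.05, 0], [0, 0, 0], 0.25],
  [[-0.01, 0.1, 0], [0, 0, 0], 0.25],
  [[-0.01, 0.1, 0], [0, 0, 0], 0.25],
])

```text
clock: 8.7
tcp_pos: [541.3, 234.4, 139.2]
tcp_rot: [-0.036, 0.999, 0.0, 0.0]
ft_force: [3.4, -1.9, -5.4]
gripper_width: 0.273
gripper_force: 21.3
```

drive_tool([
  [[0, 0.05, 0], [0, 0, 0], 0.25],
  [[0, 0.1, 0], [0, 0, 0], 0.25],
  [[0, 0.1, 0], [0, 0, 0], 0.25],
])

```text
clock: 9.07
tcp_pos: [541.2, 235.4, 139.2]
tcp_rot: [-0.036, 0.999, 0.0, -0.0]
ft_force: [2.8, -3.2, -5.8]
gripper_width: 0.275
gripper_force: 21.3
```

drive_tool([
  [[0, 0.05, 0], [0, 0, 0], 0.25],
  [[-0.01, 0.1, 0], [0, 0, 0], 0.25],
  [[-0.01, 0.1, 0], [0, 0, 0], 0.25],
])

```text
clock: 9.45
tcp_pos: [541.1, 236.4, 139.2]
tcp_rot: [-0.036, 0.999, 0.0, -0.0]
ft_force: [4.2, -2.9, -5.3]
gripper_width: 0.278
gripper_force: 21.3
```

drive_tool([
  [[0, 0.05, 0], [0, 0, 0], 0.25],
  [[0, 0.05, 0], [0, 0, 0], 0.25],
])

```text
clock: 9.7
tcp_pos: [541.1, 236.8, 139.2]
tcp_rot: [-0.036, 0.999, 0.0, -0.0]
ft_force: [3.1, -2.4, -5.7]
gripper_width: 0.278
gripper_force: 21.3
```

drive_tool([
  [[0, 0.05, 0], [0, 0, 0], 0.25],
  [[0, 0.05, 0], [0, 0, 0], 0.25],
])

```text
clock: 9.95
tcp_pos: [541.1, 237.3, 139.2]
tcp_rot: [-0.036, 0.999, -0.0, -0.0]
ft_force: [1.6, -2.6, -4.4]
gripper_width: 0.273
gripper_force: 21.3
```

drive_tool([
  [[0, 0.05, 0], [0, 0, 0], 0.25],
  [[0, 0.05, 0], [0, 0, 0], 0.25],
])

```text
clock: 10.2
tcp_pos: [541.1, 237.7, 139.2]
tcp_rot: [-0.036, 0.999, -0.0, -0.0]
ft_force: [1.5, -3.4, -5.6]
gripper_width: 0.27
gripper_force: 21.4
```

drive_tool([
  [[-0.01, 0.05, 0], [0, 0, 0], 0.25],
  [[-0.01, 0.05, 0], [0, 0, 0], 0.25],
])

```text
clock: 10.45
tcp_pos: [541.0, 237.8, 139.2]
tcp_rot: [-0.036, 0.999, -0.0, -0.0]
ft_force: [1.8, -5.5, -4.7]
gripper_width: 0.277
gripper_force: 21.4
```

drive_tool([
  [[0, 0.05, 0], [0, 0, 0], 0.25],
  [[0, 0.05, 0], [0, 0, 0], 0.25],
])

```text
clock: 10.7
tcp_pos: [541.1, 237.9, 139.2]
tcp_rot: [-0.036, 0.999, -0.001, -0.0]
ft_force: [1.4, -7.8, -4.9]
gripper_width: 0.272
gripper_force: 21.5
```

Stop met at TCP y ≈ 237.8, with force rising to 5–8 N. That matches the vision estimate. I'll ease back to y ≈ 232.3.

drive_tool([
  [[0.01, -0.2, 0], [0, 0, 0], 0.25],
  [[0.03, -0.4, 0], [0, 0, 0], 0.25],
  [[0.05, -0.63, 0], [0, 0, 0], 0.25],
  [[0.05, -0.63, 0], [0, 0, 0], 0.25],
])

```text
clock: 11.2
tcp_pos: [541.5, 232.6, 139.2]
tcp_rot: [-0.036, 0.999, 0.0, -0.0]
ft_force: [1.1, 2.9, -5.2]
gripper_width: 0.274
gripper_force: 21.4
```

drive_tool([
  [[0, -0.03, 0], [0, 0, 0], 0.25],
  [[-0.35, -0.06, -0.18], [0, 0, 0], 0.25],
  [[-0.72, -0.09, -0.4], [0, 0, 0], 0.25],
  [[-1.1, -0.12, -0.64], [0, 0, 0], 0.25],
  [[-1.1, -0.12, -0.64], [0, 0, 0], 0.25],
])

```text
clock: 11.82
tcp_pos: [530.0, 231.3, 132.7]
tcp_rot: [-0.036, 0.999, -0.0, -0.0]
ft_force: [-0.6, 2.4, -0.5]
gripper_width: 0.278
gripper_force: 21.8
```

drive_tool([
  [[-0.25, -0.02, -0.19], [0, 0, 0], 0.25],
  [[-0.48, -0.04, -0.39], [0, 0, 0], 0.25],
  [[-0.48, -0.04, -0.39], [0, 0, 0], 0.25],
])

```text
clock: 12.2
tcp_pos: [525.1, 230.9, 128.9]
tcp_rot: [-0.036, 0.999, -0.0, -0.001]
ft_force: [-3.6, 2.6, 1.3]
gripper_width: 0.28
gripper_force: 22.2
```

drive_tool([
  [[-0.12, -0.01, -0.1], [0, 0, 0], 0.25],
  [[-0.22, -0.01, -0.2], [0, 0, 0], 0.25],
  [[-0.22, -0.01, -0.2], [0, 0, 0], 0.25],
])

```text
clock: 12.58
tcp_pos: [523.1, 230.7, 126.9]
tcp_rot: [-0.036, 0.999, -0.0, -0.0]
ft_force: [-5.7, 1.9, 5.4]
gripper_width: 0.277
gripper_force: 22.5
```

The force is purely radial, so there is no plate contact; the tool is just slightly inside the arc. I'll add a small outward correction and go on in small steps.

drive_tool([
  [[-0.12, -0.01, -0.02], [0, 0, 0], 0.25],
  [[-0.22, -0.02, -0.13], [0, 0, 0], 0.25],
  [[-0.22, -0.02, -0.13], [0, 0, 0], 0.25],
])

```text
clock: 12.95
tcp_pos: [521.4, 230.5, 125.3]
tcp_rot: [-0.036, 0.999, -0.0, -0.0]
ft_force: [-1.5, 3.1, -0.9]
gripper_width: 0.276
gripper_force: 22.0
```

drive_tool([
  [[-0.1, -0.01, -0.1], [0, 0, 0], 0.25],
  [[-0.2, -0.01, -0.2], [0, 0, 0], 0.25],
  [[-0.2, -0.01, -0.2], [0, 0, 0], 0.25],
])

```text
clock: 13.32
tcp_pos: [519.5, 230.4, 123.4]
tcp_rot: [-0.036, 0.999, -0.0, 0.0]
ft_force: [2.8, 2.7, -2.4]
gripper_width: 0.274
gripper_force: 21.7
```

drive_tool([
  [[-0.12, -0.01, -0.2], [0, 0, 0], 0.25],
  [[-0.26, -0.02, -0.4], [0, 0, 0], 0.25],
  [[-0.38, -0.03, -0.6], [0, 0, 0], 0.25],
  [[-0.38, -0.03, -0.6], [0, 0, 0], 0.25],
])

```text
clock: 13.82
tcp_pos: [514.9, 230.1, 117.3]
tcp_rot: [-0.036, 0.999, -0.0, -0.001]
ft_force: [-2.7, 2.3, -0.3]
gripper_width: 0.273
gripper_force: 22.0
```

The stem is below the plate's top edge with no resistance, so it's in the notch. Continuing down.

drive_tool([
  [[-0.17, -0.01, -0.25], [0, 0, 0], 0.25],
  [[-0.33, -0.02, -0.5], [0, 0, 0], 0.25],
  [[-0.46, -0.03, -0.77], [0, 0, 0], 0.25],
  [[-0.57, -0.04, -1.04], [0, 0, 0], 0.25],
  [[-0.57, -0.04, -1.04], [0, 0, 0], 0.25],
])

```text
clock: 14.45
tcp_pos: [509.3, 229.7, 106.8]
tcp_rot: [-0.036, 0.999, -0.0, -0.001]
ft_force: [-5.1, 1.6, 0.8]
gripper_width: 0.275
gripper_force: 22.0
```

drive_tool([
  [[-0.14, -0.01, -0.3], [0, 0, 0], 0.25],
  [[-0.24, -0.02, -0.6], [0, 0, 0], 0.25],
  [[-0.32, -0.02, -0.9], [0, 0, 0], 0.25],
  [[-0.32, -0.02, -0.9], [0, 0, 0], 0.25],
])

```text
clock: 14.95
tcp_pos: [506.4, 229.5, 97.8]
tcp_rot: [-0.036, 0.999, -0.0, -0.0]
ft_force: [-5.7, 1.0, -0.5]
gripper_width: 0.276
gripper_force: 22.0
```

drive_tool([
  [[-0.02, 0, -0.1], [0, 0, 0], 0.25],
  [[-0.05, 0, -0.2], [0, 0, 0], 0.25],
  [[-0.05, 0, -0.2], [0, 0, 0], 0.25],
])

```text
clock: 15.32
tcp_pos: [506.0, 229.5, 96.1]
tcp_rot: [-0.036, 0.999, -0.0, -0.0]
ft_force: [-4.8, 0.5, -0.3]
gripper_width: 0.272
gripper_force: 22.0
```

drive_tool([
  [[-0.03, 0, -0.05], [0, 0, 0], 0.25],
  [[-0.03, 0, -0.05], [0, 0, 0], 0.25],
])

```text
clock: 15.58
tcp_pos: [506.0, 229.5, 95.7]
tcp_rot: [-0.036, 0.999, -0.0, 0.0]
ft_force: [-4.1, 0.2, 1.2]
gripper_width: 0.275
gripper_force: 22.1
```

drive_tool([
  [[0, 0, -0.03], [0, 0, 0], 0.25],
  [[0, 0, -0.03], [0, 0, 0], 0.25],
])

```text
clock: 15.82
tcp_pos: [505.9, 229.6, 95.4]
tcp_rot: [-0.036, 0.999, -0.0, 0.0]
ft_force: [-4.6, 0.7, 0.3]
gripper_width: 0.278
gripper_force: 22.1
```

The handle is at its initial down height (95.4 against 95.3 when grasped), inside the tolerance. Releasing and retreating upward.

drive_tool([
  [[0, 0, 0], [0, 0, 0], 0.32],
  [[0, 0, 0], [0, 0, 0], 0.4],
  [[0, 0, 0], [0, 0, 0], 0.6],
  [[0, 0, 0], [0, 0, 0], 0.8],
  [[0, 0, 0], [0, 0, 0], 0.8],
  [[0, 0, 3], [0, 0, 0], 0.8],
  [[0, 0, 7], [0, 0, 0], 0.8],
  [[0, 0, 10.5], [0, 0, 0], 0.8],
  [[0, 0, 10.5], [0, 0, 0], 0.8],
  [[0, 0, 10.5], [0, 0, 0], 0.8],
])

```text
clock: 17.08
tcp_pos: [505.5, 229.5, 199.6]
tcp_rot: [-0.036, 0.999, -0.0, -0.001]
ft_force: [-0.1, -0.0, -0.9]
gripper_width: 0.8
gripper_force: 0.0
```

Run:
```python
from h import *
p,d,K,T=snap('wrist','w2'); P=pts(d,K,T)
m=((p.max(-1)<45)&(P[...,2]>95)&(P[...,2]<135)&(d>0)&(abs(P[...,0]-508)<25)&(abs(P[...,1]-229)<30)).astype(np.uint8)
n,l,st,c=cv2.connectedComponentsWithStats(m);k=1+st[1:,4].argmax();q=P[l==k]
print(st[k],np.percentile(q,[2,50,98],axis=0).round(1))
```

```text
[238 188  31  20 453] [[496.2 219.3 115.7]
 [500.9 228.3 120.3]
 [508.7 240.  122.4]]
```

View pics/w2.png

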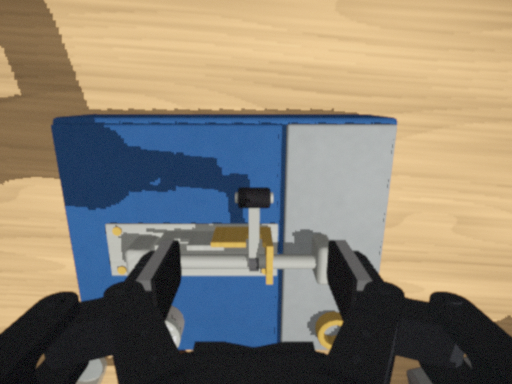

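The sleeve is at (254,197) at the same height as when it was first down (z 120.3 against 120.5). The stem sits in the brass notch just before the cheek at (268,255), the bolt's tip is in the staple at (320,262), and the gripper is clear.

```bash
python3 -c "
from plant import robot
print(robot.sign_off())"
```

```text
the job is handed in; nothing more can be done
None
```

The bolt is slid across about 61 mm, its handle lies down in the notch just before the brass end stop, the gripper has let go and is clear, and the job is handed in at about 17 s; the sign-off gave no verdict.

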